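Hang the parts bin on the bench cleat rail

TASK

Pick up the orange parts bin by its black grip, tilt its front edge up and hook its angled rear strip over the aluminium cleat in the free bay between the two blue bins. Then gently lower its front so the foot plate swings in under the lower bar and the bin hangs level, flush and locked; never force it against the panel, do not tip it far over, and leave the other things on the bench where they are.

Things in the scene. Friction and masses are not known exactly. Their poses are not given: they have to be found in the camera images.
- bin: orange open-topped parts bin standing on the bench, 90 deep (x), 96 wide (y), 87 high, walls 3, 0.28 to 0.46 kg. A wall in the plane y = 0 splits it and carries the black grip. Origin: centre of its underside; +x points to its rear (the side that goes to the panel), z up. On its rear are a steel strip (top) and a steel foot plate (bottom)
- grip (a point): on the bin: centre of the black grip, an upright fin 50 long (x), 10 thick (y), 35 high, from z = 87 to 122 in the bin's frame, at x = 0, y = 0
- strip_edge (a point): on the bin's rear strip, a steel flat 4 thick, 80 wide (y), that leaves the top of the rear wall (x = 45, z = 87) and slopes 45 degrees down and rearwards. The point is the middle of the lower corner of its free edge: x = 70.5, y = 0, z = 61.5 in the bin's frame (the edge's upper corner is 2.8 further back and 2.8 higher)
- foot_end (a point): on the bin: middle of the rear end of the foot plate, at its underside (x = 75, y = 0, z = 0 in the bin's frame). The plate is steel, 5 thick, 60 wide, level with the bin's underside, and reaches back from the rear wall
- board: fixed upright white panel, 420 wide (y), 150 high. Origin: on its front face (towards the robot), at bench level, middle of its width; +x points out through its back, z up. A carriage on it holds cleat, lower bar and two blue bins together; it is fixed up to 10 above or below nominal height. That offset is NOT measured: find it by feel
- cleat_tip_nominal (a point): on the panel: where the aluminium cleat's tip would be at nominal height (x = -20, y = 0, z = 140 in the panel's frame). The cleat is a 6 thick strip along y; its flat upper face falls at 45 degrees from the tip back to the panel (x = 0, z = 120), so cleat and panel form a V groove, open at the top
- bar_nominal (a point): on the panel: middle of the lower bar's front face at nominal height (x = -10, y = 0, z = 76 in the panel's frame). The aluminium bar runs along y, 10 out, 6 high; under it a rubber buffer yields 2 at 2 N/mm. Let down level, the bin's foot plate lands on this bar: hook with the front 15 to 25 degrees up, the strip edge deep in the V groove, then turn the front down about that edge
- hang_nominal (a point): on the panel: where the bin's origin is once hung, at nominal height (x = -76, y = 0, z = 65 in the panel's frame): bin level and square, strip lying on the cleat's slope, foot plate 3 under the bar, its end on the buffer, 0 to 2 from the panel. The bay is 170 wide, between blue bins centred at y = -130 and 130, 90 wide, up to z = 148, out to x = -88
- multimeter: yellow multimeter lying on the bench, 150 x 75 x 34, origin under its centre; to be left alone
- jar: clear jar with white lid, 72 across, 85 high, origin under its centre; to be left alone
- spool: brass-coloured spool, 52 across, 50 high, origin under its centre; to be left alone
- remote: black remote control, 160 x 45 x 18, origin under its centre; to be left alone
- circuit: green circuit board lying below the free bay, 70 x 100 and up to 16 high, origin under its centre; to be left alone
- driver: screwdriver with red handle lying on the bench, to be left alone
Things that resemble listed ones, but are neither listed nor needed, are in the scene too. There is more than one size of the bin; the job needs the smallest.

How it is judged:
On the way:
1. the bin, its front tilted up at least 10 degrees, has its strip edge down behind the cleat's tip and touching (angle between bin's own z axis and vertical above 0.17 rad and x of strip_edge in the frame of board above -0.019 m and z of strip_edge in the frame of board between 0.1 and 0.152 m and contact force between bin and board above 0.3 N), for 0.3 s.
At the end, for the whole second after the job is handed in: the bin hangs at rest in the free bay: origin 72 to 82 mm in front of the panel's face, within 25 mm of the bay's middle, 51 to 80 mm above the bench, level within 3.4 degrees and square to the panel within 4 degrees (x of bin in the frame of board between -0.082 and -0.072 m and y of bin in the frame of board between -0.025 and 0.025 m and z of bin in the frame of board between 0.051 and 0.08 m and angle between bin's own z axis and vertical below 0.06 rad and angle between the x axis of bin and the x axis of board, either way round below 0.07 rad and linear speed of bin below 0.02 m/s); the robot touches nothing.
It fails at once if the bin is pressed or knocked against the panel, cleat or hung bins with more than 40 N (contact force between bin and board above 40 N).
It fails at once if the bin is tipped by more than 45 degrees (angle between bin's own z axis and vertical above 0.785 rad).
It fails at once if another thing on the bench is moved by more than 30 mm (distance of any of multimeter, jar, spool, remote, circuit, driver from where it was at the start of the episode above 0.03 m).
It also fails if it takes over 54 s, if anything falls off the work surface, if the arm or the gripper's body presses on something with over 40 N, if the wrist force passes 120 N, or if a joint passes its speed limit or range.

ROBOT

A 6-joint arm with a two-finger parallel gripper is mounted at the origin on the work surface. World frame = base frame: x ahead of the robot, y to its left, z up, the work surface at z = 0. Lengths are in m, angles in rad, forces in N, time in s.
With the tool pointing down it reaches from about 0.25 to 0.725 m from the base axis. Payload 4 kg.
Tool frame: the origin (TCP) lies at the very end of the fingers, on their centre line; the grasp point (between the pads) lies bot.grasp_offset behind it (bot.grasp_offset is the distance from the TCP to the grasp point, in m); z points along the fingers, y is the direction in which the jaws open and shut (so a half turn about z gives the same grasp; the last joint's range is limited). The gripper opens to 85 mm and grips with 20 to 120 N. Pads are 22 mm wide; open, the fingers measure 114 mm over their backs; the gripper's body (76 mm by 85 mm) begins 54 mm behind the grasp point. The pads swing forward as they close: fully open they stand 13 mm farther back than shut.
Start: joints at [1.275, 0.241, 0.005, 1.335, 0, 1.571], TCP at [0.146, 0.478, 0.231] pointing down, gripper open.
Joint ranges: [-2.72, 2.72], [-1.05, 1.87], [-1.09, 1.28], [-1.99, 2.15], [-1.42, 1.44], [-3.14, 3.14]. Speed limits (rad/s): [2.79, 2.79, 3.14, 3.14, 3.14, 3.14].

INTERFACE

Orientations are given as a unit quaternion [x, y, z, w].
In Python, from workcell import bot gives the robot as it stands. The module is installed in compiled form; this text tells all that it offers.
- The arm moves only by the shell command python3 -m jog 'ROWS' [OPENING]. ROWS is JSON, a list that holds one entry, the list of rows, each a list of 6 numbers: the shift along the tool's x, y, z in m, then the turn, a rotation vector about the tool's x, y, z in degrees. In form: [[[dx, dy, dz, wx, wy, wz], ...]]. A call has 1 to 12 rows; each row shifts and turns the pose as measured when the row begins, along the tool's axes as they then stand; what a row does not reach is not made up. A row lasts 1/8 s, in which the tool goes at most 62.5 mm and 10.7 degrees, less where a joint would pass 70% of its speed; a pose out of reach is approached as far as the arm can. A call is refused whole if a number of a shift passes 0.0625 or a number of a turn 10.7, either way. A call with a gripper value outside its range is refused whole. OPENING is the finger opening in m, from 0 to 0.0854, set as the call begins (- or left out, the last holds). The fingers move at their own pace and stop on an object; the grip force is fixed at half the most. Time passes only in rows, so rows that do not move let the fingers close. It gives the time, the measured TCP pose, the force and the opening at its end, in the units of the state.
- bot.get_obs(): the state, without advancing time (a new reading comes with each control period).
- bot.camera(name): name is "scene" or "top" or "wrist"; returns a dict with "pixels" (384x512x3 uint8, red, green, blue), "fx", "fy", "cx", "cy" (pixels), "rvec" (rotation vector, rad) and "tvec" (3), from world to camera coordinates, as OpenCV has them. Camera axes: x right, y down, z forward; pixel columns grow to the right and rows downward; lengths in m; the calibration is good to about 2 mm. A picture is of the moment at which its call begins. There is no depth.
- bot.job_done(): hands the job in, once; it reports no verdict.
The state is a dict: "clock": time; "joint_pos": joint angles; "joint_vel": joint speeds; "tau": joint torques, N m; "eef_pos": TCP position; "tool_rot": TCP orientation; "ft_force": force on the tool from outside, world axes, zero at the start; "ft_torque": the same for the moment, N m; "grip_width": finger opening in m.
Only numpy, scipy, OpenCV 4.12 (cv2) and the standard library are available. Lean on these libraries where they do the work, as an engineer would, in place of code of your own. Each camera call takes 0.05 s, during which the arm holds its last target. There are 200 camera calls.

## Working session

There is one attempt and no reset: what is moved stays moved. The work goes in short steps, Python scripts to look and compute and a shell command to move; the robot and the scene stay as the last step left them, time stands still between calls to the robot, and variables do not carry over. Pictures are saved under pics/ and viewed, on a budget of 10 in all, crops included, one or two more only if the job needs it, and the job is handed in when it is done.

```bash
mkdir -p pics
cat > h.py <<'E'
import numpy as np, cv2
from workcell import bot
from scipy.spatial.transform import Rotation as R
def cam(n):
    c=bot.camera(n); c['K']=np.array([[c['fx'],0,c['cx']],[0,c['fy'],c['cy']],[0,0,1.]]); c['R']=cv2.Rodrigues(np.array(c['rvec'],float))[0]; c['t']=np.array(c['tvec'],float).ravel(); return c
def ray(c,uv):
    d=c['R'].T@np.linalg.inv(c['K'])@np.array([uv[0],uv[1],1.]); return -c['R'].T@c['t'],d
def onz(c,uv,z):
    o,d=ray(c,uv); return o+d*(z-o[2])/d[2]
def proj(c,p):
    q=c['R']@np.array(p)+c['t']; q=c['K']@q; return q[:2]/q[2]
def save(c,f,s=1.5):
    cv2.imwrite(f,cv2.resize(cv2.cvtColor(c['pixels'],cv2.COLOR_RGB2BGR),None,fx=s,fy=s))
def st():
    o=bot.get_obs(); print(o['clock'],np.round(o['eef_pos'],4),'\n',np.round(R.from_quat(o['tool_rot']).as_matrix(),3),np.round(o['ft_force'],2),np.round(o['ft_torque'],2),o['grip_width'])
E
python3 - <<'E'
from h import *
import pickle
st(); print(bot.grasp_offset)
for n in('scene','top'):
    c=cam(n); save(c,f'pics/{n}0.png'); pickle.dump(c,open(n+'0.pkl','wb')); print(n,np.round(-c['R'].T@c['t'],3))
E
```

```text
0.0 [0.1456 0.4777 0.2304] 
 [[-0.957  0.291 -0.001]
 [ 0.291  0.957 -0.002]
 [-0.    -0.002 -1.   ]] [ 0.65 -0.33  0.2 ] [-0.04 -0.02 -0.  ] 0.08540842595941056
0.0187
scene [1.022 0.575 1.328]
top [ 0.295 -0.017  1.359]
```

View pics/scene0.png

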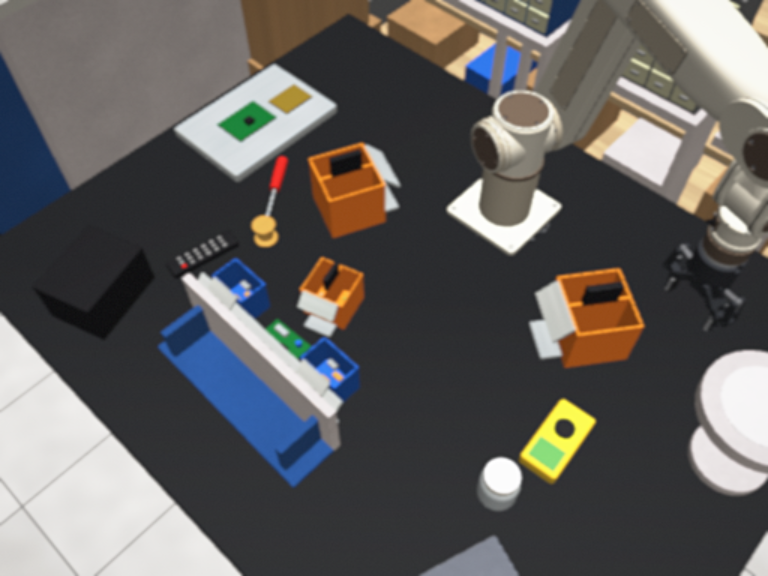

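View pics/top0.png

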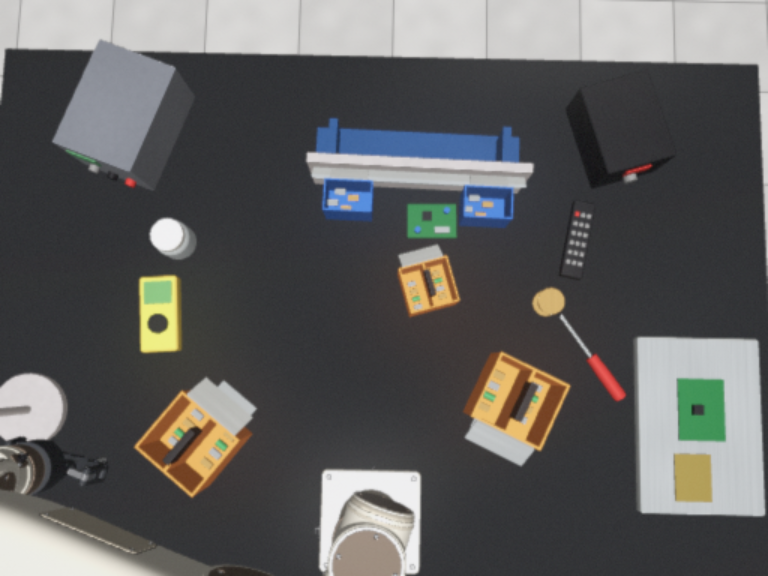

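The small bin is the orange one at (430,284) in the top picture (1.5x). Its strip already faces the panel, whose top edge runs from (310,158) to (530,170). The free bay is between the blue bins at (348,198) and (487,205), with the green circuit under it.

Run:
```python
from h import *
import pickle
c=pickle.load(open('top0.pkl','rb')); im=c['pixels']
crop=im[90:220,195:365]; cv2.imwrite('pics/crop1.png',cv2.resize(crop[:,:,::-1],None,fx=4.6,fy=4.6,interpolation=cv2.INTER_CUBIC))
hsv=cv2.cvtColor(im,cv2.COLOR_RGB2HSV)
def rect(m,z,name):
    n,l,s,ce=cv2.connectedComponentsWithStats(m)
    for i in range(1,n):
        if s[i,4]>60:
            r=cv2.minAreaRect(np.argwhere(l==i)[:,::-1].astype(np.float32))
            b=np.array([onz(c,p,z)[:2] for p in cv2.boxPoints(r)]); print(name,s[i],np.round(b.mean(0),4),np.round(b,3).tolist())
def roi(m,x0,x1,y0,y1):
    o=np.zeros_like(m); o[y0:y1,x0:x1]=m[y0:y1,x0:x1]; return o
org=cv2.inRange(hsv,(5,120,60),(22,255,255))
rect(cv2.morphologyEx(roi(org,255,320,160,215),cv2.MORPH_CLOSE,np.ones((7,7))),.087,'bin')
blk=cv2.inRange(im,(0,0,0),(60,60,60))
rect(roi(blk,278,296,176,202),.122,'grip')
blue=cv2.inRange(hsv,(105,150,60),(125,255,255))
rect(cv2.morphologyEx(roi(blue,205,345,112,150),cv2.MORPH_CLOSE,np.ones((7,7))),.148,'blue')
rect(cv2.inRange(hsv,(50,100,50),(80,255,200)),.01,'green')
for x in (240,260,280,300,320): print(x,[tuple(im[y,x]) for y in range(100,128)][::1] if x==280 else '')
```

```text
bin [ 265  170   42   42 1189] [ 0.4536 -0.1002] [[0.485, -0.037], [0.515, -0.137], [0.422, -0.163], [0.392, -0.064]]
blue [215 120  34  27 835] [0.602 0.054] [[0.568, 0.101], [0.641, 0.098], [0.636, 0.007], [0.563, 0.01]]
blue [308 125  34  25 720] [ 0.5963 -0.2025] [[0.629, -0.157], [0.631, -0.248], [0.563, -0.248], [0.562, -0.157]]
green [272 136  32  23 588] [ 0.5969 -0.1104] [[0.63, -0.062], [0.632, -0.158], [0.564, -0.158], [0.562, -0.063]]
green [ 452  253   31   41 1161] [ 0.2274 -0.6486] [[0.285, -0.606], [0.287, -0.695], [0.17, -0.691], [0.168, -0.602]]
240 
260 
280 [(np.uint8(69), np.uint8(105), np.uint8(162)), (np.uint8(68), np.uint8(105), np.uint8(161)), (np.uint8(70), np.uint8(106), np.uint8(162)), (np.uint8(72), np.uint8(107), np.uint8(162)), (np.uint8(95), np.uint8(120), np.uint8(166)), (np.uint8(161), np.uint8(168), np.uint8(185)), (np.uint8(213), np.uint8(209), np.uint8(211)), (np.uint8(217), np.uint8(212), np.uint8(213)), (np.uint8(216), np.uint8(212), np.uint8(212)), (np.uint8(215), np.uint8(212), np.uint8(213)), (np.uint8(214), np.uint8(210), np.uint8(211)), (np.uint8(195), np.uint8(191), np.uint8(191)), (np.uint8(153), np.uint8(147), np.uint8(146)), (np.uint8(143), np.uint8(137), np.uint8(136)), (np.uint8(153), np.uint8(150), np.uint8(148)), (np.uint8(185), np.uint8(187), np.uint8(186)), (np.uint8(189), np.uint8(190), np.uint8(190)), (np.uint8(188), np.uint8(190), np.uint8(189)), (np.uint8(188), np.uint8(190), np.uint8(189)), (np.uint8(193), np.uint8(195), np.uint8(195)), (np.uint8(196), np.uint8(200), np.uint8(202)), (np.uint8(190), np.uint8(195), np.uint8(196)), (np.uint8(153), np.uint8(155), np.uint8(155)), (np.uint8(142), np.uint8(138), np.uint8(136)), (np.uint8(141), np.uint8(136), np.uint8(135)), (np.uint8(130), np.uint8(125), np.uint8(123)), (np.uint8(76), np.uint8(76), np.uint8(79)), (np.uint8(58), np.uint8(60), np.uint8(65))]
300 
320
```

View pics/crop1.png

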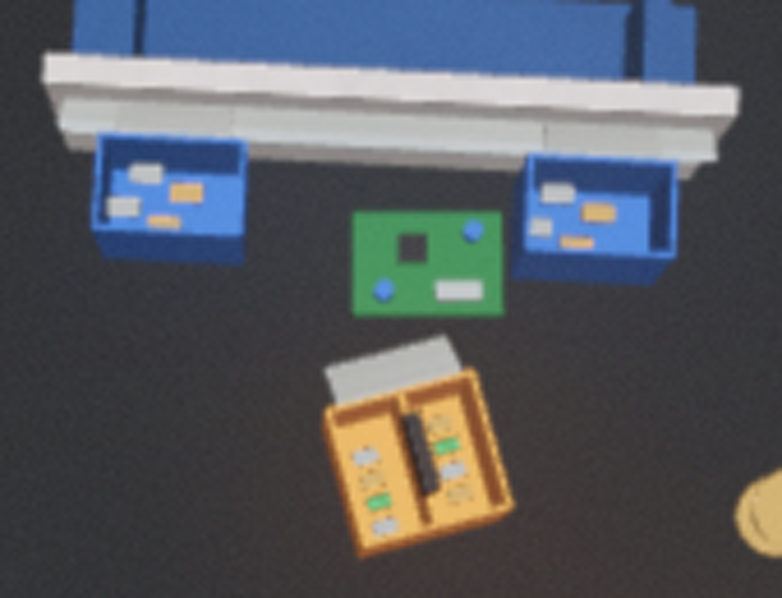

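Run:
```python
from h import *
import pickle
c=pickle.load(open('top0.pkl','rb'))
P=lambda x,y,z: np.round(onz(c,(x/4.6+195-.4,y/4.6+90-.4),z)[:2],4)
bl,br=P(45,82,.15),P(737,116,.15); d=bl-br; print('board',bl,br,np.linalg.norm(d),(bl+br)/2,'yaw',np.degrees(np.arctan2(-d[0],d[1])))
f=[P(*q,.148) for q in((93,231),(246,236),(527,251),(678,257))]; print('bluefront',f,np.mean(f,0)); d=f[0]-f[3];print(np.linalg.norm(d),np.degrees(np.arctan2(-d[0],d[1])))
b=[P(*q,.087) for q in((325,405),(474,370),(513,507),(360,556))]; print('bin',b,np.mean(b,0),[np.linalg.norm(b[i]-b[i-1]) for i in range(4)])
d=b[0]+b[1]-b[2]-b[3]; print('binyaw',np.degrees(np.arctan2(d[1],d[0])),'side',[np.degrees(np.arctan2(-(v)[0],v[1])) for v in(b[0]-b[1],b[3]-b[2])])
print('grip',P(421,453,.122),P(412,414,.122),P(432,491,.122))
```

```text
board [0.6724 0.1314] [ 0.6602 -0.2859] 0.41747829883719706 [ 0.6663  -0.07725] yaw -1.6745973170158324
bluefront [array([0.5818, 0.0998]), array([0.5807, 0.008 ]), array([ 0.5751, -0.1604]), array([ 0.5734, -0.2508])] [ 0.57775 -0.07585]
0.35070061305905925 -1.3724828550806756
bin [array([ 0.4887, -0.0425]), array([ 0.5128, -0.1351]), array([ 0.4273, -0.1603]), array([ 0.3948, -0.0659])] [ 0.4559  -0.10095] [np.float64(0.09677174174313495), np.float64(0.09568474277542893), np.float64(0.08913635621899745), np.float64(0.09983791864817697)]
binyaw 15.157787347906396 side [np.float64(14.58812490964135), np.float64(18.997543717188158)]
grip [ 0.4553 -0.1004] [ 0.479  -0.0946] [ 0.4323 -0.1074]
```

```bash
r='[-0.042,-0.042,0,0,0,0]'; python3 -m jog '[[[0,0,-0.03,0,0,0],[-0.042,-0.042,0,0,0,0],[-0.042,-0.042,0,0,0,0],[-0.042,-0.042,0,0,0,0],[-0.042,-0.042,0,0,0,0],[-0.042,-0.042,0,0,0,0],[-0.042,-0.042,0,0,0,0],[-0.042,-0.042,0,0,0,0],[-0.042,-0.042,0,0,0,0],[-0.042,-0.042,0,0,0,0],[-0.042,-0.042,0,0,0,0],[-0.042,-0.042,0,0,0,0]]]' 0.0854
python3 -m jog '[[[0,0,0,0,0,-8],[0,0,0,0,0,-8],[0,0,0,0,0,-8],[0,0,0,0,0,-8],[0,0,0,0,0,0]]]'
python3 -c "
from h import *
st()
o=bot.get_obs(); M=R.from_quat(o['tool_rot']).as_matrix(); print(M.T@(np.array([.4555,-.1005,.150])-o['eef_pos']),o['joint_pos'])
c=cam('wrist'); save(c,'pics/w1.png'); print(proj(c,[.4555,-.1005,.122])*1.5)
import pickle; pickle.dump(c,open('w1.pkl','wb'))"
```

```text
clock: 1.6
eef_pos: [0.461, -0.1128, 0.2603]
tool_rot: [0.143, 0.99, -0.002, 0.001]
ft_force: [0.5, 1.1, 0.0]
grip_width: 0.0854
clock: 2.22
eef_pos: [0.4608, -0.1181, 0.2562]
tool_rot: [-0.139, 0.99, -0.001, -0.004]
ft_force: [0.1, -0.3, 0.6]
grip_width: 0.0856
2.225 [ 0.4608 -0.1181  0.2562] 
 [[-0.961 -0.276 -0.007]
 [-0.276  0.961 -0.003]
 [ 0.008 -0.001 -1.   ]] [ 0.12 -0.25  0.58] [-0.   -0.02 -0.01] 0.08555104875500728
[-0.00054709  0.01849334  0.10613581] [-0.24793271  0.18768782  0.00227185  1.3915316  -0.00464943 -0.52717897]
[414.75936715 272.76146626]
```

View pics/w1.png

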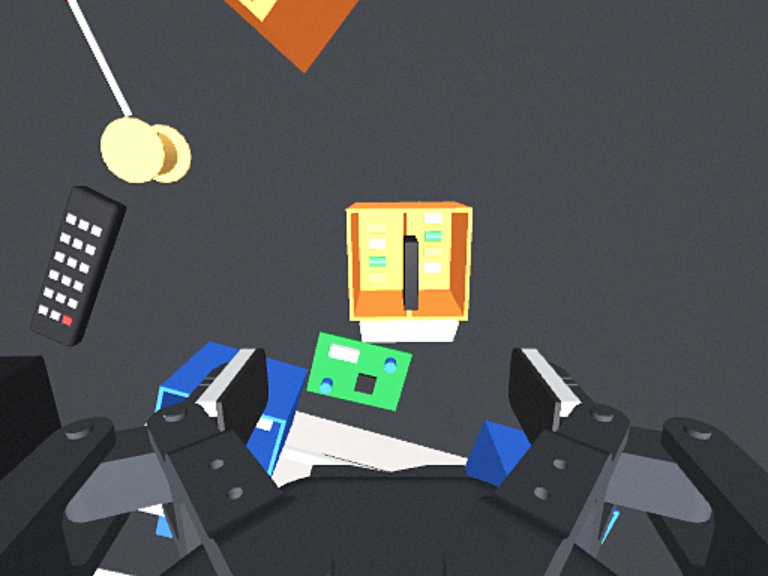

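The wrist view shows the grip's top at about (413,273), against a predicted (415,273). The bin is square to the tool, so I'm going down.

```bash
python3 -m jog '[[[0,0.0185,0.03,0,0.4,0],[0,0,0.04,0,0,0],[0,0,0.04,0,0,0],[0,0,0,0,0,0]]]'
python3 -c "
from h import *
o=bot.get_obs(); M=R.from_quat(o['tool_rot']).as_matrix(); print(M.T@(np.array([.4555,-.1005,.09])-o['eef_pos']),M)"
```

```text
clock: 2.78
eef_pos: [0.4549, -0.1001, 0.1442]
tool_rot: [-0.135, 0.991, -0.002, -0.006]
ft_force: [-0.0, -0.2, 0.2]
grip_width: 0.0853
[-0.00116385 -0.00039026  0.0541584 ] [[-0.96358055 -0.26715969 -0.01175655]
 [-0.26711295  0.96365004 -0.0054103 ]
 [ 0.01277461 -0.00207293 -0.99991625]]
```

```bash
python3 -m jog '[[[-0.001,0,0.025,0,-0.7,0],[0,0,0.02,0,0,0],[0,0,0.009,0,0,0],[0,0,0,0,0,0]]]'
python3 -m jog '[[[0,0,0,0,0,0],[0,0,0,0,0,0],[0,0,0,0,0,0],[0,0,0,0,0,0],[0,0,0,0,0,0],[0,0,0,0,0,0]]]' 0
python3 -c "
from h import *
st()"
```

```text
clock: 3.28
eef_pos: [0.4607, -0.1011, 0.0952]
tool_rot: [-0.133, 0.991, -0.003, 0.005]
ft_force: [0.7, -0.7, 0.3]
grip_width: 0.0856
clock: 4.03
eef_pos: [0.463, -0.1014, 0.0983]
tool_rot: [-0.132, 0.991, -0.003, 0.007]
ft_force: [0.3, -0.8, 0.9]
grip_width: 0.0087
4.025 [ 0.463  -0.1014  0.0983] 
 [[-0.965 -0.263  0.015]
 [-0.263  0.965 -0.005]
 [-0.014 -0.009 -1.   ]] [ 0.27 -0.78  0.86] [0.08 0.   0.01] 0.008689061655503372
```

Gripped 8 mm too high because idle rows drift, so I'm reopening to seat the grip lower.

```bash
python3 -m jog '[[[0,0,0,0,0,0],[0,0,0,0,0,0],[0.006,0,0.008,0,0.6,0]]]' 0.05
python3 -m jog '[[[0,0,0.004,0,0,0],[0,0,0.001,0,0,0]]]'
python3 -c "
from h import *
st()"
```

```text
clock: 4.4
eef_pos: [0.4577, -0.1034, 0.0903]
tool_rot: [-0.133, 0.991, -0.005, 0.002]
ft_force: [0.2, 0.1, -0.9]
grip_width: 0.0501
clock: 4.65
eef_pos: [0.4564, -0.1034, 0.0839]
tool_rot: [-0.132, 0.991, -0.004, 0.001]
ft_force: [-0.0, 0.4, 0.2]
grip_width: 0.0501
4.65 [ 0.4564 -0.1034  0.0839] 
 [[-0.965 -0.263  0.003]
 [-0.263  0.965 -0.008]
 [-0.001 -0.009 -1.   ]] [-0.02  0.39  0.21] [-0.04 -0.09  0.01] 0.050095961838777646
```

```bash
python3 -m jog '[[[0,0.001,-0.002,-0.4,0,0],[0,0,0,0,0,0],[0,0,0,0,0,0],[0,0,0,0,0,0],[0,0,0,0,0,0]]]' 0
python3 -c "
from h import *
st()"
python3 -m jog '[[[0,0,-0.015,0,0,0],[0,0,-0.03,0,0,0],[0,0,0,0,0,0],[0,0,0,0,0,0]]]'
python3 -c "
from h import *
st()
c=cam('scene'); im=c['pixels'][140:260,150:290]; cv2.imwrite('pics/s2.png',cv2.resize(im[:,:,::-1],None,fx=5,fy=5,interpolation=cv2.INTER_CUBIC))"
```

```text
clock: 5.28
eef_pos: [0.456, -0.1025, 0.0858]
tool_rot: [-0.132, 0.991, -0.001, 0.0]
ft_force: [-0.5, -0.3, -0.8]
grip_width: 0.0091
5.275 [ 0.456  -0.1025  0.0858] 
 [[-0.965 -0.262  0.001]
 [-0.262  0.965 -0.001]
 [-0.001 -0.001 -1.   ]] [-0.47 -0.29 -0.83] [-0.07 -0.03  0.  ] 0.00913759058109814
clock: 5.78
eef_pos: [0.4529, -0.1014, 0.1283]
tool_rot: [-0.132, 0.991, 0.001, -0.003]
ft_force: [-0.8, -0.5, -4.1]
grip_width: 0.009
5.775 [ 0.4529 -0.1014  0.1283] 
 [[-0.965 -0.263 -0.007]
 [-0.263  0.965  0.001]
 [ 0.006  0.003 -1.   ]] [-0.84 -0.55 -4.13] [-0.    0.13 -0.02] 0.00903467734636046
```

View pics/s2.png

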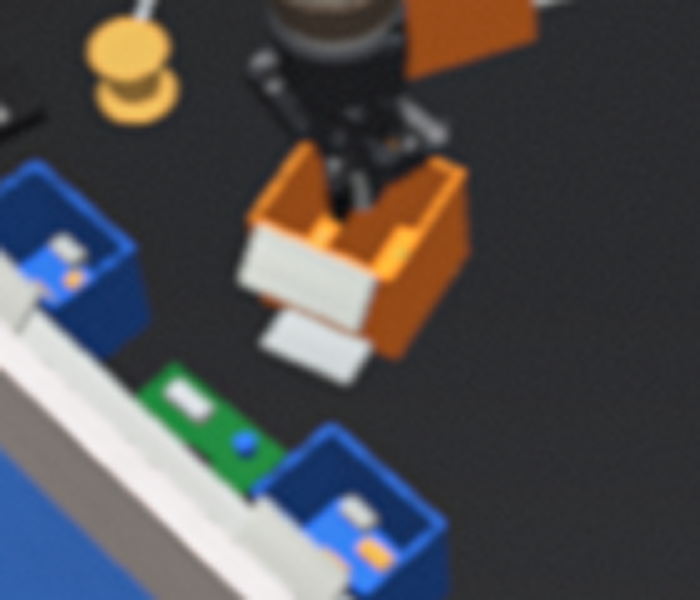

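The bin is held clear of the bench and the force is about 4 N, which fits its mass. Next I lift, square it to the panel and tilt it.

```bash
python3 -m jog '[[[0,0,-0.03,0,0,5.6],[0,0,-0.03,0,0,5.6],[0,0,-0.03,0,0,5.6],[0,0,0,0,5,0],[0,0,0,0,5,0],[0,0,0,0,5,0],[0,0,0,0,5,0],[0,0,0,0,0,0]]]'
cat >> h.py <<'E'
B0=np.array([.666,-.077,0]); RB=R.from_euler('z',-1.6,degrees=True).as_matrix(); GZ=.0858; DX=0.0
def binpose(o=None):
    o=o or bot.get_obs(); M=R.from_quat(o['tool_rot']).as_matrix(); Rb=np.c_[-M[:,0],M[:,1],-M[:,2]]
    return np.array(o['eef_pos'])-Rb@[DX,0,GZ],Rb
def rep(edge=None,th=None):
    "state in board frame, mm; rows to take the edge to a board point at tilt th, as total shift/turn in tool axes"
    o=bot.get_obs(); p,Rb=binpose(o); M=R.from_quat(o['tool_rot']).as_matrix(); Q=RB.T@Rb
    f=lambda v:np.round(1000*(RB.T@(p+Rb@np.array(v)-B0)),1)
    e=R.from_matrix(Q).as_euler('ZYX',degrees=True)
    print('t',o['clock'],'edge',f([.0705,0,.0615]),'foot',f([.075,0,0]),'org',f([0,0,0]),'yaw/pitch/roll',np.round(e,2),'F',np.round(o['ft_force'],1),'w',round(o['grip_width'],4))
    if edge is not None:
        Rt=RB@R.from_euler('y',th,degrees=True).as_matrix(); tcp=B0+RB@(np.array(edge)/1000)+Rt@np.array([DX-.0705,0,GZ-.0615])
        Mt=np.c_[-Rt[:,0],Rt[:,1],-Rt[:,2]]
        print('  shift mm',np.round(1000*M.T@(tcp-o['eef_pos']),1),'turn deg',np.round(R.from_matrix(M.T@Mt).as_rotvec(degrees=True),2))
E
python3 -c "
from h import *
rep([-30,0,180],20); print(bot.get_obs()['joint_pos'])"
```

```text
clock: 6.82
eef_pos: [0.4503, -0.1005, 0.2103]
tool_rot: [0.018, 0.982, 0.005, -0.188]
ft_force: [0.2, -0.9, -3.9]
grip_width: 0.0089
t 6.825 edge [-158.5  -29.9  161.6] foot [-177.1  -29.5  102.9] org [-246.8  -28.9  130.6] yaw/pitch/roll [-0.48 21.74  0.24] F [ 0.2 -0.9 -3.9] w 0.0089
  shift mm [-111.6   30.9  -62.3] turn deg [ 0.41 -1.74 -0.45]
[-0.1860464   0.48269919  0.22743372  1.69163783 -0.05112674 -0.13924996]
```

```bash
python3 -m jog '[[[-0.020,0.006,-0.0125,0,0,0],[-0.020,0.006,-0.0125,0,0,0],[-0.020,0.006,-0.0125,0,-1,0],[-0.020,0.006,-0.0125,0,-1,0],[-0.020,0.006,-0.0125,0.4,0,-0.4],[0,0,0,0,0,0]]]'
python3 -c "
from h import *
rep([-30,0,170],20)
import pickle
c=cam('scene'); pickle.dump(c,open('s3.pkl','wb')); im=c['pixels'][120:270,100:290]; cv2.imwrite('pics/s3.png',cv2.resize(im[:,:,::-1],None,fx=4,fy=4,interpolation=cv2.INTER_CUBIC))
p,Rb=binpose()
P=lambda q:np.round((proj(c,q)-[100,120])*4)
for y in(.04,-.04):
  print('strip edge upper',P(p+Rb@[.0733,y,.0643]),'strip top',P(p+Rb@[.045,y,.087]),'foot',P(p+Rb@[.075,y*.75,.005]))
for y in(.21,-.21): print('panel top',P(B0+RB@[0,y,.15]),'cleat tip',P(B0+RB@[-.02,y,.14]))"
```

```text
clock: 7.58
eef_pos: [0.5693, -0.0747, 0.2304]
tool_rot: [0.015, 0.986, 0.003, -0.168]
ft_force: [-0.3, 0.5, -2.8]
grip_width: 0.0091
t 7.575 edge [-38.2  -0.5 184.1] foot [-54.3  -0.4 124.6] org [-125.1   -0.3  149.4] yaw/pitch/roll [-0.12 19.29  0.04] F [-0.3  0.5 -2.8] w 0.0091
  shift mm [-12.8   0.4   9.8] turn deg [ 0.08  0.71 -0.11]
strip edge upper [357. 393.] strip top [373. 351.] foot [376. 411.]
strip edge upper [281. 324.] strip top [296. 282.] foot [320. 361.]
panel top [495. 613.] cleat tip [518. 600.]
panel top [102. 245.] cleat tip [127. 238.]
```

View pics/s3.png

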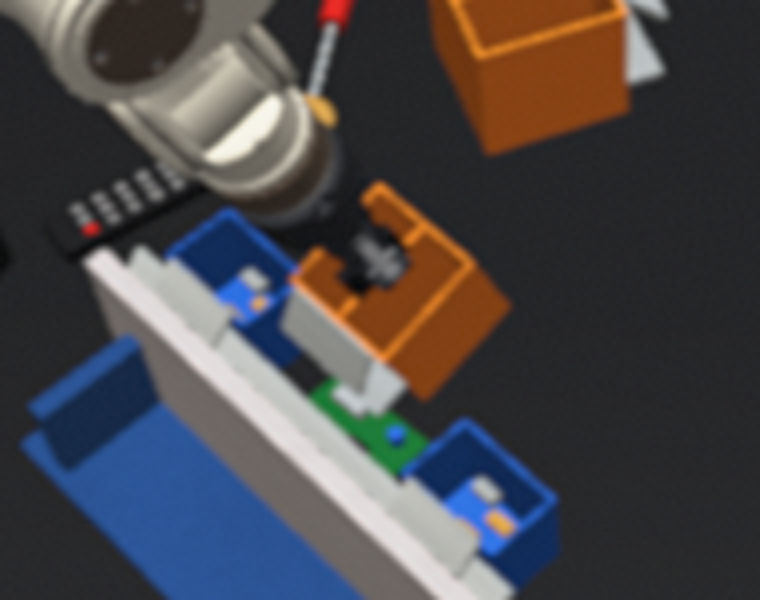

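The strip's visible corners, (283,325) and (365,395), match the predicted (281,324) and (357,393). The panel end matches too. Moving over the V.

```bash
python3 -m jog '[[[-0.0078,0,0.0005,0,0.3,0],[-0.0078,0,0.0005,0,0.3,0],[-0.0078,0,0.0005,0,0,0],[-0.006,0,0.0005,0,0,0],[0,0,0,0,0,0]]]'
python3 -c "
from h import *
rep([-10,0,155],20)"
```

```text
clock: 8.25
eef_pos: [0.5955, -0.0769, 0.2175]
tool_rot: [0.016, 0.985, 0.003, -0.174]
ft_force: [0.0, -0.3, -3.9]
grip_width: 0.0091
t 8.25 edge [-12.6  -2.1 170.5] foot [-29.4  -2.  111.1] org [-99.9  -1.7 136.9] yaw/pitch/roll [-2.400e-01  2.006e+01  2.000e-02] F [ 0.  -0.3 -3.9] w 0.0091
  shift mm [-7.7  1.9 13.7] turn deg [ 0.11 -0.06 -0.23]
```

```bash
python3 -m jog '[[[-0.0025,0.001,0.0045,0,0,0],[-0.0025,0.001,0.0045,0,0,0],[-0.0025,0,0.0045,0,0,0],[0,0,0,0,0,0]]]'
python3 -c "
from h import *
rep([-10,0,145],20)"
```

```text
clock: 8.75
eef_pos: [0.5978, -0.0748, 0.2011]
tool_rot: [0.016, 0.985, 0.003, -0.174]
ft_force: [0.2, -0.0, -3.8]
grip_width: 0.009
t 8.75 edge [-1.04e+01  1.00e-01  1.54e+02] foot [-27.3   0.2  94.7] org [-97.7   0.5 120.5] yaw/pitch/roll [-0.24 20.09  0.03] F [ 0.2 -0.  -3.8] w 0.009
  shift mm [-3.4 -0.3  8.5] turn deg [ 0.11 -0.09 -0.22]
```

```bash
python3 -m jog '[[[-0.001,0,0.003,0,0,0],[-0.001,0,0.003,0,0,0],[-0.001,0,0.003,0,0,0]]]'
python3 -c "
from h import *
rep([-10,0,141],20)"
python3 -m jog '[[[-0.0007,0,0.0019,0,0,0],[-0.0007,0,0.0019,0,0,0]]]'
python3 -c "
from h import *
rep([-10,0,137],20)"
```

```text
clock: 9.12
eef_pos: [0.5976, -0.0748, 0.1917]
tool_rot: [0.016, 0.985, 0.003, -0.174]
ft_force: [0.7, -0.7, -4.0]
grip_width: 0.0093
t 9.125 edge [-1.050e+01  1.000e-01  1.447e+02] foot [-27.4   0.2  85.4] org [-97.8   0.5 111.1] yaw/pitch/roll [-2.400e-01  2.003e+01  2.000e-02] F [ 0.7 -0.7 -4. ] w 0.0093
  shift mm [-1.7 -0.3  3.3] turn deg [ 0.11 -0.03 -0.23]
clock: 9.38
eef_pos: [0.5975, -0.0748, 0.1873]
tool_rot: [0.016, 0.985, 0.003, -0.174]
ft_force: [0.4, 0.6, -2.9]
grip_width: 0.0094
t 9.375 edge [-10.6   0.  140.3] foot [-27.4   0.1  81. ] org [-97.9   0.4 106.7] yaw/pitch/roll [-2.400e-01  2.004e+01  2.000e-02] F [ 0.4  0.6 -2.9] w 0.0094
  shift mm [-1.7 -0.3  2.9] turn deg [ 0.1  -0.04 -0.23]
```

```bash
for i in 1; do :; done
python3 -m jog '[[[-0.0007,0,0.0019,0,0,0]]]'; python3 -c "
from h import *
rep()"
python3 -m jog '[[[-0.0007,0,0.0019,0,0,0]]]'; python3 -c "
from h import *
rep()"
```

```text
clock: 9.5
eef_pos: [0.5976, -0.0748, 0.1851]
tool_rot: [0.016, 0.985, 0.003, -0.174]
ft_force: [0.1, 1.0, -2.7]
grip_width: 0.0092
t 9.5 edge [-10.5   0.  138.1] foot [-27.4   0.1  78.8] org [-97.9   0.4 104.5] yaw/pitch/roll [-2.400e-01  2.004e+01  2.000e-02] F [ 0.1  1.  -2.7] w 0.0092
clock: 9.62
eef_pos: [0.5976, -0.0749, 0.1829]
tool_rot: [0.016, 0.985, 0.003, -0.174]
ft_force: [0.3, -0.1, -3.7]
grip_width: 0.0093
t 9.625 edge [-10.5  -0.  136. ] foot [-27.4   0.1  76.6] org [-97.8   0.4 102.3] yaw/pitch/roll [-2.500e-01  2.004e+01  2.000e-02] F [ 0.3 -0.1 -3.7] w 0.0093
```

```bash
python3 -m jog '[[[-0.0007,0,0.0019,0,0,0]]]'; python3 -c "
from h import *
rep()"
python3 -m jog '[[[-0.0007,0,0.0019,0,0,0]]]'; python3 -c "
from h import *
rep()"
```

```text
clock: 9.75
eef_pos: [0.5976, -0.0748, 0.1808]
tool_rot: [0.016, 0.985, 0.003, -0.174]
ft_force: [-0.7, -0.3, -3.7]
grip_width: 0.0093
t 9.75 edge [-10.5   0.  133.8] foot [-27.4   0.1  74.5] org [-97.8   0.4 100.2] yaw/pitch/roll [-2.400e-01  2.004e+01  2.000e-02] F [-0.7 -0.3 -3.7] w 0.0093
clock: 9.88
eef_pos: [0.5976, -0.0748, 0.1786]
tool_rot: [0.016, 0.985, 0.003, -0.174]
ft_force: [1.0, -0.1, -4.0]
grip_width: 0.0093
t 9.875 edge [-10.5   0.  131.7] foot [-27.3   0.1  72.3] org [-97.8   0.4  98. ] yaw/pitch/roll [-2.400e-01  2.003e+01  2.000e-02] F [ 1.  -0.1 -4. ] w 0.0093
```

```bash
python3 -m jog '[[[-0.0007,0,0.0019,0,0,0]]]'; python3 -c "
from h import *
rep()"
python3 -m jog '[[[-0.0007,0,0.0019,0,0,0]]]'; python3 -c "
from h import *
rep()"
```

```text
clock: 10.0
eef_pos: [0.5977, -0.0748, 0.1765]
tool_rot: [0.016, 0.985, 0.003, -0.174]
ft_force: [0.8, -0.1, -4.3]
grip_width: 0.0094
t 10.0 edge [-10.5   0.  129.5] foot [-27.3   0.1  70.2] org [-97.8   0.4  95.9] yaw/pitch/roll [-2.400e-01  2.003e+01  2.000e-02] F [ 0.8 -0.1 -4.3] w 0.0094
clock: 10.12
eef_pos: [0.598, -0.0748, 0.1747]
tool_rot: [0.016, 0.985, 0.003, -0.173]
ft_force: [2.2, 0.0, 0.0]
grip_width: 0.0093
t 10.125 edge [-10.    0.  127.8] foot [-26.8   0.1  68.4] org [-97.3   0.4  94. ] yaw/pitch/roll [-2.400e-01  1.996e+01  1.000e-02] F [2.2 0.  0. ] w 0.0093
```

```bash
python3 -m jog '[[[-0.0007,0,0.0019,0,0,0]]]'; python3 -c "
from h import *
rep()"
```

```text
clock: 10.25
eef_pos: [0.5988, -0.0749, 0.1734]
tool_rot: [0.016, 0.985, 0.003, -0.172]
ft_force: [1.1, -0.8, 1.5]
grip_width: 0.0091
t 10.25 edge [ -9.2  -0.  126.7] foot [-25.8   0.   67.3] org [-96.3   0.3  92.7] yaw/pitch/roll [-0.24 19.81  0.  ] F [ 1.1 -0.8  1.5] w 0.0091
```

Contact came at edge z ≈ 128, x ≈ -10, so the carriage is about 2 mm below nominal. Now I slide along the slope into the V.

```bash
python3 -m jog '[[[-0.0013,0,0.0005,0,0,0.2],[-0.0013,0,0.0005,0,0,0]]]'; python3 -c "
from h import *
rep()"
python3 -m jog '[[[-0.0013,0,0.0005,0,0,0]]]'; python3 -c "
from h import *
rep([-6,0,124],20)"
```

```text
clock: 10.5
eef_pos: [0.601, -0.075, 0.1718]
tool_rot: [0.018, 0.985, 0.002, -0.172]
ft_force: [0.1, 0.1, -1.9]
grip_width: 0.0092
t 10.5 edge [ -6.9  -0.3 125.1] foot [-23.5  -0.2  65.7] org [-94.1   0.3  91.1] yaw/pitch/roll [-0.47 19.79 -0.08] F [ 0.1  0.1 -1.9] w 0.0092
clock: 10.62
eef_pos: [0.602, -0.075, 0.1707]
tool_rot: [0.018, 0.985, 0.002, -0.172]
ft_force: [0.6, -0.4, -2.0]
grip_width: 0.0093
t 10.625 edge [ -5.9  -0.3 123.9] foot [-22.5  -0.3  64.5] org [-93.1   0.3  89.9] yaw/pitch/roll [-0.47 19.81 -0.08] F [ 0.6 -0.4 -2. ] w 0.0093
  shift mm [ 0.  -0.2 -0.3] turn deg [ 0.08  0.19 -0.44]
```

```bash
python3 -m jog '[[[-0.001,0,0.0012,0,0,-0.4],[0,0,0.0008,0,0,0],[0,0,0.0003,0,0,0]]]'; python3 -c "
from h import *
rep([-6,0,124],20)"
```

```text
clock: 11.0
eef_pos: [0.6032, -0.0752, 0.1689]
tool_rot: [0.014, 0.985, 0.003, -0.17]
ft_force: [0.8, 0.3, 0.1]
grip_width: 0.0096
t 11.0 edge [ -4.6   0.  122.4] foot [-21.    0.1  62.9] org [-91.7   0.1  88.1] yaw/pitch/roll [-0.03 19.63  0.06] F [0.8 0.3 0.1] w 0.0096
  shift mm [ 1.7 -0.  -1.5] turn deg [ 0.07  0.37 -0.03]
```

```bash
python3 -m jog '[[[-0.0013,0,0.0006,0,0,0]]]'; python3 -c "
from h import *
rep()"
python3 -m jog '[[[-0.0013,0,0.0006,0,0,0]]]'; python3 -c "
from h import *
rep()"
```

```text
clock: 11.12
eef_pos: [0.6038, -0.0752, 0.1683]
tool_rot: [0.014, 0.985, 0.003, -0.171]
ft_force: [-1.7, -0.7, 4.0]
grip_width: 0.0094
t 11.125 edge [ -4.    0.  121.6] foot [-20.5   0.1  62.2] org [-91.1   0.1  87.5] yaw/pitch/roll [-0.03 19.68  0.06] F [-1.7 -0.7  4. ] w 0.0094
clock: 11.25
eef_pos: [0.6039, -0.0752, 0.1683]
tool_rot: [0.014, 0.985, 0.003, -0.172]
ft_force: [-3.2, 1.1, 6.5]
grip_width: 0.0092
t 11.25 edge [ -4.    0.  121.6] foot [-20.6   0.1  62.2] org [-91.1   0.1  87.6] yaw/pitch/roll [-0.03 19.77  0.05] F [-3.2  1.1  6.5] w 0.0092
```

The strip edge is bottomed in the V: model x is -4.0 and geometry says -3.6, so the calibration is good and the offset is about -2 mm. I'm easing off 2 mm, then turning the front down about the edge.

```bash
python3 -m jog '[[[0.0022,0,-0.0013,0,0,0],[0.001,0,0.0031,0,-2.5,0],[0.001,0,0.0031,0,-2.5,0]]]'; python3 -c "
from h import *
rep([-5.9,0,123.8],12)"
```

```text
clock: 11.62
eef_pos: [0.5999, -0.075, 0.1628]
tool_rot: [0.014, 0.992, 0.002, -0.127]
ft_force: [1.2, 0.8, -0.2]
grip_width: 0.0092
t 11.625 edge [-4.000e+00  1.000e-01  1.216e+02] foot [-15.1   0.2  60.9] org [-87.7   0.2  79.8] yaw/pitch/roll [-0.02 14.58  0.06] F [ 1.2  0.8 -0.2] w 0.0092
  shift mm [ 3.4 -0.1  1.5] turn deg [ 0.07 -2.58 -0.02]
```

```bash
python3 -m jog '[[[0.0034,0,0.0013,0,-2.5,0]]]'; python3 -c "
from h import *
rep([-5.9,0,123.8],9)"
python3 -m jog '[[[0.001,0,0.0031,0,-2.5,0]]]'; python3 -c "
from h import *
rep([-5.9,0,123.8],7)"
```

```text
clock: 11.75
eef_pos: [0.5967, -0.0749, 0.1615]
tool_rot: [0.014, 0.994, 0.002, -0.104]
ft_force: [2.6, -0.2, -3.7]
grip_width: 0.0091
t 11.75 edge [ -5.4   0.2 123.1] foot [-13.8   0.3  62. ] org [-87.1   0.3  77.6] yaw/pitch/roll [-0.02 11.97  0.07] F [ 2.6 -0.2 -3.7] w 0.0091
  shift mm [ 1.8 -0.2  3.1] turn deg [ 0.07 -2.97 -0.02]
clock: 11.88
eef_pos: [0.595, -0.0748, 0.1584]
tool_rot: [0.014, 0.997, 0.002, -0.082]
ft_force: [0.8, 0.0, 0.5]
grip_width: 0.0094
t 11.875 edge [ -5.5   0.2 122.9] foot [-11.    0.3  61.5] org [-85.    0.3  73.8] yaw/pitch/roll [-0.02  9.39  0.07] F [0.8 0.  0.5] w 0.0094
  shift mm [ 1.5 -0.2  2.2] turn deg [ 0.07 -2.39 -0.02]
```

```bash
python3 -m jog '[[[0.0015,0,0.0024,0,-2.4,0]]]'; python3 -c "
from h import *
rep([-5.9,0,123.8],4.5)"
python3 -m jog '[[[0.001,0,0.0028,0,-2.4,0]]]'; python3 -c "
from h import *
rep([-5.9,0,124],2.5)"
```

```text
clock: 12.0
eef_pos: [0.5933, -0.0747, 0.1558]
tool_rot: [0.014, 0.998, 0.001, -0.06]
ft_force: [2.0, 0.4, -3.6]
grip_width: 0.0091
t 12.0 edge [ -5.6   0.3 123.2] foot [-8.5  0.3 61.6] org [-83.    0.4  70.6] yaw/pitch/roll [-0.02  6.88  0.07] F [ 2.   0.4 -3.6] w 0.0091
  shift mm [ 1.3 -0.2  2.4] turn deg [ 0.07 -2.38 -0.02]
clock: 12.12
eef_pos: [0.592, -0.0747, 0.1528]
tool_rot: [0.014, 0.999, 0.001, -0.038]
ft_force: [2.6, -0.2, -1.2]
grip_width: 0.0091
t 12.125 edge [ -5.6   0.3 123.2] foot [-5.8  0.3 61.5] org [-80.6   0.4  67.2] yaw/pitch/roll [-0.02  4.39  0.07] F [ 2.6 -0.2 -1.2] w 0.0091
  shift mm [ 1.1 -0.3  1.5] turn deg [ 0.07 -1.89 -0.02]
```

```bash
python3 -m jog '[[[0.0008,0,0.002,0,-2,0]]]'; python3 -c "
from h import *
rep([-5.9,0,123.8],0.5)"
python3 -m jog '[[[0.0006,0,0.002,0,-1.8,0]]]'; python3 -c "
from h import *
rep([-5.9,0,123.8],0)"
```

```text
clock: 12.25
eef_pos: [0.591, -0.0746, 0.1504]
tool_rot: [0.014, 1.0, 0.001, -0.02]
ft_force: [2.6, -0.8, -2.3]
grip_width: 0.0091
t 12.25 edge [ -5.6   0.3 123.3] foot [-3.6  0.3 61.6] org [-78.5   0.4  64.7] yaw/pitch/roll [-0.02  2.31  0.07] F [ 2.6 -0.8 -2.3] w 0.0091
  shift mm [ 1.  -0.3  1.7] turn deg [ 0.07 -1.81 -0.02]
clock: 12.38
eef_pos: [0.5901, -0.0746, 0.1481]
tool_rot: [0.014, 1.0, 0.001, -0.004]
ft_force: [1.0, -0.8, -0.3]
grip_width: 0.0092
t 12.375 edge [ -5.6   0.2 123.3] foot [-1.6  0.3 61.8] org [-76.6   0.3  62.3] yaw/pitch/roll [-0.03  0.45  0.07] F [ 1.  -0.8 -0.3] w 0.0092
  shift mm [ 0.5 -0.2  0. ] turn deg [ 0.07 -0.45 -0.03]
```

```bash
python3 -m jog '[[[0.0003,0,0.0008,0,-0.6,0],[0,0,0.0003,0,-0.2,0]]]'; python3 -c "
from h import *
rep([-5.9,0,123.8],0)
c=cam('scene'); im=c['pixels'][120:270,100:290]; cv2.imwrite('pics/s4.png',cv2.resize(im[:,:,::-1],None,fx=4,fy=4,interpolation=cv2.INTER_CUBIC))"
```

```text
clock: 12.62
eef_pos: [0.59, -0.0746, 0.1474]
tool_rot: [0.014, 1.0, 0.001, 0.004]
ft_force: [1.5, -0.5, 0.0]
grip_width: 0.0091
t 12.625 edge [ -5.4   0.3 123.7] foot [-0.4  0.3 62.2] org [-75.4   0.4  61.6] yaw/pitch/roll [-0.03 -0.44  0.07] F [ 1.5 -0.5  0. ] w 0.0091
  shift mm [ 0.3 -0.3 -0.7] turn deg [ 0.07  0.44 -0.03]
```

View pics/s4.png

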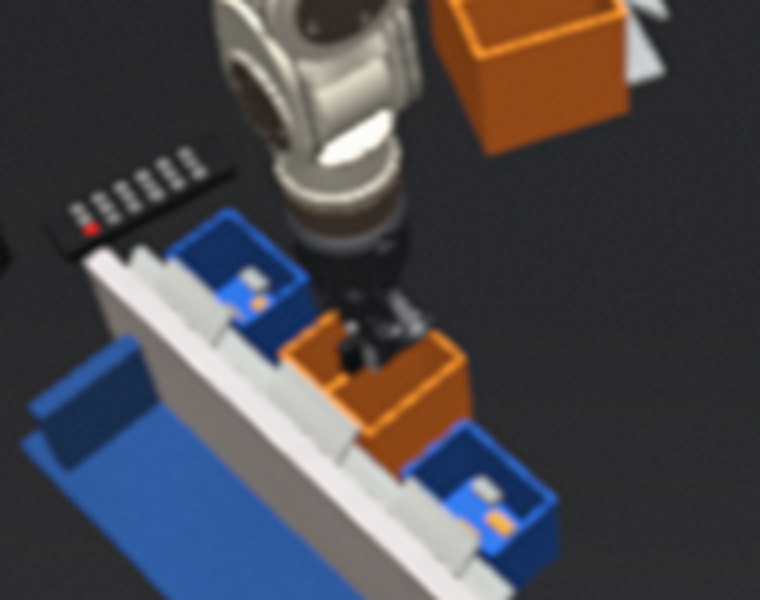

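The strip lies behind the cleat at (320,400), with the bin level and centred in the bay. I release with a partial opening and go up.

```bash
python3 -m jog '[[[0,0,0,0,0,0],[0,0,-0.0005,0,0,0],[0,0,-0.0005,0,0,0]]]' 0.035
python3 -m jog '[[[0,0,-0.01,0,0,0],[0,0,-0.02,0,0,0],[0,0,-0.03,0,0,0],[0,0,-0.03,0,0,0],[0.02,0,-0.03,0,0,0],[0.04,0,-0.01,0,0,0],[0.05,0,0,0,0,0],[0.05,0,0,0,0,0],[0,0,0,0,0,0]]]'
python3 - <<'E'
from h import *
c=cam('top'); im=c['pixels']; crop=im[90:220,195:365]; cv2.imwrite('pics/crop5.png',cv2.resize(crop[:,:,::-1],None,fx=4.6,fy=4.6,interpolation=cv2.INTER_CUBIC))
st()
for q in((.045,.048),(.045,-.048),(-.045,-.048),(-.045,.048)): print(np.round((proj(c,B0+RB@np.array([-.0758+q[0],q[1],.062+.087]))-[195-.4,90-.4])*4.6))
E
```

```text
clock: 13.05
eef_pos: [0.5886, -0.0744, 0.1476]
tool_rot: [0.014, 1.0, 0.001, 0.002]
ft_force: [0.2, -0.5, -0.2]
grip_width: 0.0352
clock: 14.18
eef_pos: [0.4241, -0.0699, 0.2864]
tool_rot: [0.014, 1.0, 0.0, 0.003]
ft_force: [0.6, 0.1, -0.0]
grip_width: 0.0347
14.225 [ 0.4263 -0.0701  0.2868] 
 [[-1.     0.028  0.01 ]
 [ 0.028  1.     0.   ]
 [-0.01   0.    -1.   ]] [ 0.34 -0.12 -0.09] [-0.01 -0.01 -0.03] 0.03501293543239505
[308. 146.]
[468. 154.]
[462. 301.]
[301. 293.]
```

View pics/crop5.png

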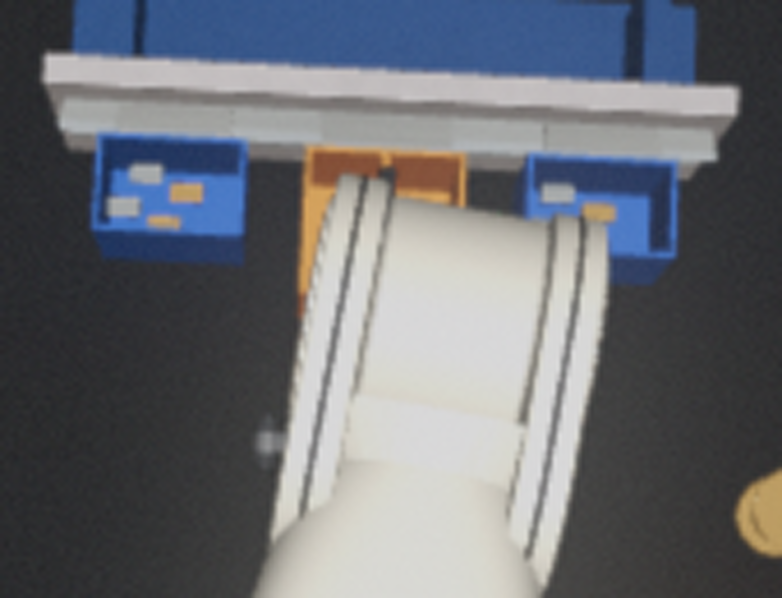

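The rear rim corners are at about (307,147) and (467,154), against predicted (308,146) and (468,154) for a level, flush bin. It is hanging free of the robot, so I'm handing in.

```bash
python3 -c "
from workcell import bot
print(bot.job_done())"
```

```text
the job is handed in; nothing more can be done
None
```

I hung the small orange bin in the free bay between the two blue bins and handed the job in at about 14 s of the 54 s allowed. No verdict was reported.

- **Hooking:** I tilted the bin's front up 20° and felt the strip edge touch the cleat about 2 mm lower than nominal. I then slid it to the bottom of the groove. Each wrist reading taken there put the contact at about 11 N or less, well below the 40 N limit.
- **Lowering:** I turned the front down about the strip edge in small steps until the bin was level. Just before release the arm's own readings put the bin's origin 75.4 mm in front of the panel, under 1 mm off the bay's middle and 61.6 mm above the bench. The tilt was 0.4° and it was square to the panel.
- **After release:** The top picture shows the rear rim corners within a pixel or so of where a level, flush bin should have them. The gripper was clear and the force was near zero.

**Not fully checked:**
- The arm hid the front of the bin and the circuit board in that last picture.
- I did not re-measure the other things on the bench, but the arm never came near them while low.
- My first grip sat 8 mm too high because the arm drifted during idle steps, so I redid it before lifting.

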